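Square a packed tray into the locating stop

TASK

Push the packed green tray along the table, without gripping or lifting it, into the corner of the steel locating stop: its long side flush against the long rail and its end against the short rail. Leave the root, the scissors and the cup where they are, and finish clear of everything.

Things in the scene. Friction and masses are not known exactly. Their poses are not given: they have to be found in the camera images.
- tray: closed green packing tray of roots, clear flush lid in a silver rim: upright-sided box 96 (x) by 150 (y) by 45 high (mm), 0.28 to 0.56 kg, loose, too wide to grasp, slides with ordinary friction. Origin: centre of the underside; x along the short side, y along the long side, z up. Starts short of both rails, its axes turned up to 0.4 rad from the stop's
- stop: fixed L-shaped dark steel stop, rails 12 thick, 30 high (mm). Origin: inside corner at table height. Long rail's inner face: plane x = 0, running 258 from the corner to -y; short rail's: plane y = 0, running 100 to -x. x points away from the robot within 0.18 rad. Fully home, the tray's centre is at x = -48, y = -75 mm here, axes parallel. Two low lugs behind the long rail
- root: bystander: loose brown root lying on the table beside the work, 100 mm long, 28 thick; origin under its middle, x along it
- scissors: bystander: loose scissors with red handles lying flat, 175 mm long, 54 wide, 10 high; origin at the pivot, blades 88 mm to +x, handles to -x
- cup: bystander: loose round aluminium cup, 66 mm across the rim, 60 high, standing upright; origin under its centre

How it is judged:
By the outcome, as a careful person would: the job done as asked, in the order asked, and still so for the second after the job is handed in, with the robot touching nothing.
It also fails if it takes over 45 s, if anything falls off the work surface, if the arm or the gripper's body presses on something with over 40 N, if the wrist force passes 120 N, or if a joint passes its speed limit or range.

ROBOT

A 7-joint arm with a two-finger parallel gripper is mounted at the origin on the work surface. World frame = base frame: x ahead of the robot, y to its left, z up, the work surface at z = 0. Lengths are in m, angles in rad, forces in N, time in s.
With the tool pointing down it reaches from about 0.35 to 0.9 m from the base axis. Payload 8.1 kg.
Tool frame: the origin (TCP) lies between the finger pads; the fingertips stand 8 mm ahead of it and the grasp point (between the pads) lies 11 mm behind it (arm.tcp_to_tips is the distance from the TCP to the fingertips, in m); z points along the fingers, x is the direction in which the jaws open and shut, and the axes are right-handed (so a half turn about z gives the same grasp; the last joint's range is limited). The gripper opens to 92 mm and grips with 3 to 60 N. Pads are 19 mm wide; open, the fingers measure 130 mm over their backs; the gripper's body (75 mm by 190 mm) begins 47 mm behind the grasp point.
Start: joints at [1.009, 0.434, 0.025, 1.573, -0.012, 1.134, -0.075], TCP at [0.277, -0.56, 0.235] pointing down, gripper open.
Joint ranges: [-2.62, 2.62], [-0.44, 2.09], [-1.27, 1.32], [0.08, 2.57], [-1.32, 4.46], [0.12, 2], [-2.74, 2.74]. Speed limits (rad/s): [2.22, 2.22, 3.01, 3.01, 3.14, 3.14, 3.14].

INTERFACE

Orientations are given as a rotation vector (axis times angle).
In Python, from cell import arm, eyes gives the robot as it stands.
- The arm moves only by the tool play_rows, never from a script. Its argument "rows" is a list of rows, each a list of 3 entries, a list of its own where there are three numbers: the shift along the tool's x, y, z each as a share of 50 cm, from -1 to 1, then the turn, a rotation vector about the tool's x, y, z each as a share of 60 degrees, from -1 to 1, then the opening, from -1 (shut) to 1 (fully open), so that 0 is half open. In form: [[[dx, dy, dz], [ax, ay, az], grip], ...]. A call has 1 to 10 rows; each row is the pose to reach, as a shift and turn from the pose commanded when the call began, along the tool's axes at that moment; what a row does not reach only later rows make up. A row lasts 1/10 s, in which the tool goes at most 50 mm and 8.59 degrees, less where a joint would pass 70% of its speed; a pose out of reach is approached as far as the arm can. A call with a number of a shift or a turn outside -1 to 1 is refused whole. A call with a gripper value outside its range is refused whole. The fingers move at their own pace and stop on an object; "newtons" is the grip in N (left out, the last holds). Time passes only in rows, so rows that repeat a pose let the fingers close. It gives the time, the measured TCP pose, the force and the opening at its end, in the units of the state.
- arm.observe(): the state, without advancing time (a new reading comes with each control period).
- eyes.get_image(name): name is "scene" or "top"; returns (picture, depth): 384x512x3 uint8, red, green, blue; 384x512 float32, m along the optical axis (not along the pixel's ray), 0 where there is no reading.
- eyes.get_calibration(name): a dict with "intrinsics" (3x3 intrinsics, pixels), "k1" (the pictures are not rectified: a ray, as slopes to the right and down, at radius r is drawn at 1 + k1 r^2 times it, then the intrinsics apply), "R" (3x3) and "t" (3): a world point X has camera coordinates R X + t. Camera axes: x right, y down, z forward; pixel columns grow to the right and rows downward; lengths in m; the calibration is good to about 2 mm. A picture is of the moment at which its call begins. get_calibration takes no time and is no camera call.
- arm.sign_off(): hands the job in, once; it reports no verdict.
The state is a dict: "clock": time; "joints": joint angles; "dq": joint speeds; "joint_efforts": joint torques, N m; "position": TCP position; "ee_rot": TCP orientation; "force": force on the tool from outside, world axes, zero at the start; "ft_torque": the same for the moment, N m; "width": opening from 0.0 (shut) to 1.0 (fully open).
Only numpy, scipy, OpenCV 4.12 (cv2) and the standard library are available. Lean on these libraries where they do the work, as an engineer would, in place of code of your own. Each camera call takes 0.05 s, during which the arm holds its last target.

## Working session

There is one attempt and no reset: what is moved stays moved. The work goes in short steps, Python scripts to look and compute and a tool call to move; the robot and the scene stay as the last step left them, time stands still between calls to the robot, and variables do not carry over. Pictures are saved under pics/ and viewed, and the job is handed in when it is done.

Besides the shell and the picture viewer there is one more tool, called as name([rows], argument=value, ...), one row to a line, values as JSON. play_rows: Moves the arm, as the interface text tells. Its arguments: {"type":"object","properties":{"rows":{"type":"array","items":{"type":"array"}},"newtons":{"type":"number"}},"required":["rows"]}

```bash
mkdir -p pics
python3 - <<'E'
from cell import arm, eyes
import cv2,numpy as np
for n in("scene","top"):
    p,d=eyes.get_image(n); cv2.imwrite(f"pics/{n}0.png",p[:,:,::-1]); np.savez(f"{n}0.npz",p=p,d=d)
    c=eyes.get_calibration(n); print(n,c)
print(arm.observe(), arm.tcp_to_tips)
E
```

```text
scene {'intrinsics': array([[382.25600523,   0.        , 252.85470552],
       [  0.        , 382.25600523, 186.03568231],
       [  0.        ,   0.        ,   1.        ]]), 'k1': -0.07415230965863259, 'R': array([[ 0.80794275,  0.58923764, -0.00524577],
       [ 0.4117593 , -0.5709139 , -0.71028979],
       [-0.42152436,  0.5717135 , -0.70388983]]), 't': array([-0.47707404, -0.20760071,  1.42202233])}
top {'intrinsics': array([[445.1291245 ,   0.        , 253.10064334],
       [  0.        , 445.1291245 , 188.1804073 ],
       [  0.        ,   0.        ,   1.        ]]), 'k1': -0.06768519721137313, 'R': array([[-0.02324193, -0.9992853 , -0.02981109],
       [-0.99571589,  0.02580776, -0.08879094],
       [ 0.08949684,  0.02761971, -0.99560407]]), 't': array([0.03299106, 0.59495459, 1.23326948])}
{'clock': 0.1, 'joints': array([ 1.00937801,  0.43516969,  0.024961  ,  1.57398163, -0.01160574,
        1.13402384, -0.07511249]), 'dq': array([-3.52642423e-05, -6.36036812e-04,  5.29620083e-05, -2.61947192e-03,
        4.47044257e-04, -2.14419055e-04, -2.54072738e-04]), 'joint_efforts': array([ 3.68380235e-03, -6.69120884e+01,  9.88332890e-01, -3.15141499e+01,
       -6.04493427e-02,  3.74441931e-02,  8.11340260e-05]), 'position': array([ 0.27657009, -0.55997966,  0.23402259]), 'ee_rot': array([-2.66778640e+00,  1.65783262e+00,  2.01065567e-03]), 'force': array([-0.70125143, -0.31049876, -0.27805223]), 'ft_torque': array([ 0.01466499, -0.034415  ,  0.00808245]), 'width': 1.0025459395297882} 0.008
```

View pics/top0.png

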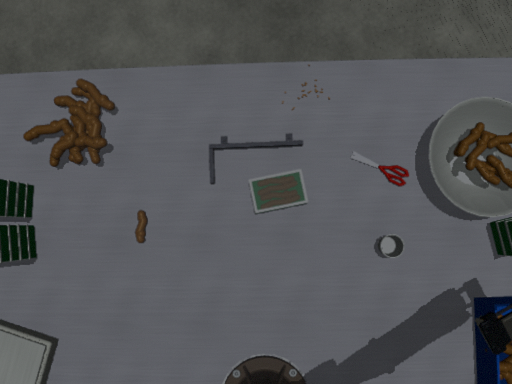

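View pics/scene0.png

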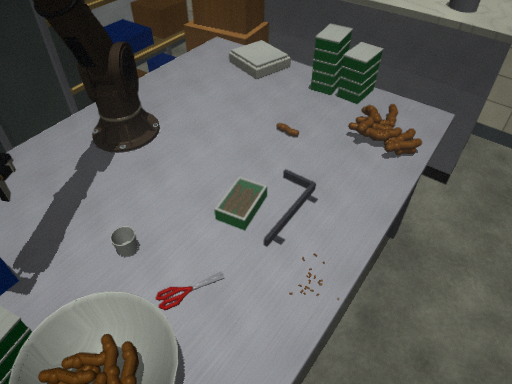

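The top view shows the tray around (278,191) and the stop's inside corner near (215,150), with the long rail running right to (302,143). The root is at (141,226), the scissors at (380,167) and the cup at (389,245). Next I'll measure the poses.

```bash
cat > h.py <<'E'
import cv2,numpy as np
from cell import arm,eyes
def rays(n,uv,z):
    c=eyes.get_calibration(n);K=c["intrinsics"];R=np.array(c["R"]);t=np.array(c["t"])
    uv=np.asarray(uv,float).reshape(-1,1,2)
    p=cv2.undistortPoints(uv,K,np.array([c["k1"],0,0,0,0.]),None,None,None).reshape(-1,2)
    d=np.c_[p,np.ones(len(p))]@R; o=-R.T@t
    s=(z-o[2])/d[:,2]
    return (o+s[:,None]*d)[:,:2]
def big(m):
    cs,_=cv2.findContours(m.astype(np.uint8),cv2.RETR_EXTERNAL,cv2.CHAIN_APPROX_NONE)
    return max(cs,key=cv2.contourArea).reshape(-1,2)
def tray(p,dbg=None):
    # bright rim + contents, window on top view
    h=cv2.cvtColor(p,cv2.COLOR_RGB2HSV).astype(int)
    win=np.zeros(p.shape[:2],bool);win[130:235,205:335]=1
    r,g,b=[p[:,:,i].astype(int) for i in range(3)]
    rim=win&(np.minimum(np.minimum(r,g),b)>RIMT)
    return rim,h
RIMT=165
E
python3 - <<'E'
import numpy as np,cv2
p=np.load('top0.npz')['p'];d=np.load('top0.npz')['d']
cv2.imwrite('pics/crop0.png',cv2.resize(p[125:225,190:330,::-1],None,fx=5.5,fy=5.5,interpolation=cv2.INTER_NEAREST))
for c in (190,262,278):print(c,[tuple(int(v) for v in p[r,c]) for r in range(140,216,2)])
print(d[185:195:3,270:285:4], d[160,320])
E
```

```text
190 [(95, 96, 102), (93, 95, 101), (91, 92, 99), (92, 94, 99), (92, 94, 100), (89, 91, 97), (91, 91, 97), (91, 94, 100), (92, 93, 99), (91, 93, 99), (93, 95, 100), (93, 94, 101), (94, 95, 101), (94, 95, 101), (92, 93, 98), (93, 94, 100), (93, 94, 99), (94, 95, 101), (93, 94, 101), (93, 95, 101), (93, 94, 100), (93, 95, 101), (94, 95, 102), (93, 95, 101), (93, 96, 100), (93, 94, 101), (94, 96, 102), (95, 97, 102), (96, 98, 103), (94, 97, 103), (95, 96, 102), (94, 96, 102), (93, 96, 102), (96, 97, 103), (95, 96, 101), (93, 95, 101), (94, 96, 101), (96, 97, 103)]
262 [(94, 96, 102), (60, 62, 67), (55, 57, 64), (26, 26, 28), (69, 72, 76), (93, 95, 101), (92, 94, 101), (94, 95, 101), (92, 94, 101), (91, 93, 99), (94, 95, 101), (95, 96, 102), (93, 95, 101), (94, 95, 101), (95, 96, 102), (93, 94, 101), (94, 95, 101), (93, 93, 101), (103, 104, 109), (110, 116, 116), (63, 64, 56), (71, 63, 55), (67, 60, 53), (53, 67, 54), (53, 68, 55), (68, 62, 53), (69, 63, 55), (65, 59, 52), (68, 62, 54), (70, 64, 55), (60, 64, 54), (50, 76, 60), (61, 64, 54), (71, 65, 57), (78, 74, 69), (115, 118, 120), (56, 62, 60), (92, 93, 100)]
278 [(87, 88, 94), (49, 52, 57), (48, 49, 54), (28, 28, 32), (80, 81, 86), (90, 92, 97), (91, 93, 99), (91, 93, 98), (91, 92, 98), (91, 91, 98), (92, 93, 99), (91, 93, 99), (92, 93, 99), (92, 94, 100), (93, 94, 99), (93, 96, 101), (96, 97, 103), (117, 119, 121), (72, 88, 82), (59, 64, 54), (70, 63, 54), (69, 61, 52), (57, 63, 54), (68, 61, 51), (72, 62, 55), (59, 63, 52), (57, 63, 52), (69, 63, 53), (68, 62, 52), (54, 63, 52), (68, 61, 53), (73, 66, 56), (64, 64, 55), (100, 108, 106), (93, 97, 97), (81, 82, 88), (96, 97, 103), (95, 96, 102)]
[[1.2418083 1.246322  1.2442307 1.2423031]
 [1.2407013 1.246769  1.2442375 1.2411605]
 [1.2407824 1.2411035 1.2393438 1.2407608]
 [1.2415859 1.2403903 1.2375623 1.2391452]] 1.2886128
```

View pics/crop0.png

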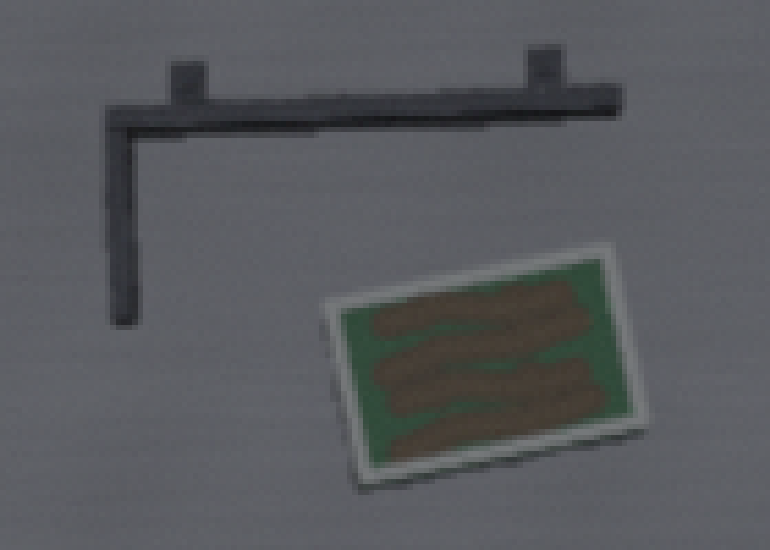

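```bash
cat >> h.py <<'E'
def edge(prof,lvl,first=True):
    # subpixel first crossing going from start of profile
    s=np.sign(prof-lvl);i=np.where(s[1:]*s[:-1]<0)[0]
    if len(i)==0:return None
    i=i[0];return i+(prof[i]-lvl)/(prof[i]-prof[i+1])
def fitl(P):
    P=np.float32(P)
    for _ in range(3):
        v=cv2.fitLine(P,cv2.DIST_HUBER,0,1e-3,1e-3).ravel()
        r=abs((P-v[2:])@np.array([-v[1],v[0]]));P=P[r<max(.0015,2*np.median(r))]
    return v[:2],v[2:],np.median(r)
def stop(p):
    g=cv2.cvtColor(p,cv2.COLOR_RGB2GRAY).astype(float)
    L=[]
    for c in list(range(232,284))+list(range(293,300)):
        e=edge(g[132:150,c],78)
        if e is not None:L.append((c,132+e))
    S=[]
    for r in range(152,181):
        e=edge(g[r,203:216],78)
        if e is not None:S.append((203+e,r))
    a=fitl(rays("top",L,.03));b=fitl(rays("top",S,.03))
    return a,b
def stop_pose(p):
    a,b=stop(p)
    y=a[0]*np.sign(a[0][1])           # long rail dir, +y
    xs=b[0]*np.sign(b[0][0])
    y=(y*2.5+np.array([-xs[1],xs[0]]))/3.5; y/=np.linalg.norm(y)
    x=np.array([y[1],-y[0]])
    cx=a[1]@x-.012; cy=b[1]@y-.012
    o=cx*x+cy*y
    return o,np.arctan2(x[1],x[0]),(np.arctan2(-a[0][0]*np.sign(a[0][1]),abs(a[0][1])),np.arctan2(xs[1],xs[0])),(a[2],b[2])
def tray_pose(p,win,stopdark=False):
    r0,r1,c0,c1=win
    q=p.astype(int)
    sat=q.max(2)-q.min(2)
    m=np.zeros(p.shape[:2],np.uint8)
    gb=q[:,:,1]-q[:,:,2]
    mm=(gb>=3)|(q.min(2)>=103)
    m[r0:r1,c0:c1]=mm[r0:r1,c0:c1]
    m=cv2.morphologyEx(m,cv2.MORPH_CLOSE,np.ones((3,3)));m=cv2.morphologyEx(m,cv2.MORPH_OPEN,np.ones((3,3)))
    cn=big(m)
    P=rays("top",cn,.045).astype(np.float32)
    (cx,cy),(w,h),ang=cv2.minAreaRect(P)
    a=np.radians(ang)
    if w>h:a+=np.pi/2;w,h=h,w
    a=(a+np.pi/2)%np.pi-np.pi/2
    return np.array([cx,cy]),a,(w,h),m
E
python3 - <<'E'
from h import *
p=np.load('top0.npz')['p']
c=eyes.get_calibration('top');print('cam',-c['R'].T@c['t'])
o,a,aa,res=stop_pose(p);print('stop',o,a,aa,res)
t,ta,wh,m=tray_pose(p,(155,225,235,325));print('tray',t,ta,wh)
R=np.array([[np.cos(a),np.sin(a)],[-np.sin(a),np.cos(a)]])
print('tray in stop',R@(t-o)*1000,ta-a)
for n,uv,z in(('root',(141,226),.014),('scis',(380,167),.005),('cup',(389,245),.06)):
    w=rays('top',[uv],z)[0];print(n,w,R@(w-o)*1000)
v=p[:,:,::-1].copy();v[m>0]=v[m>0]//2+[0,0,120];cv2.imwrite('pics/m0.png',cv2.resize(v[125:225,190:330],None,fx=5,fy=5,interpolation=0))
# scene rays tray corner cross-check by depth not needed
E
```

```text
cam [ 0.4827988  -0.01644951  1.2816582 ]
stop [0.7137186  0.13244607] 0.023818558 (np.float32(0.018797949), np.float32(0.03637035)) (np.float32(0.0003591677), np.float32(0.00037602044))
tray [ 0.58568674 -0.05174508] 0.18412386710167628 (0.09829612076282501, 0.14968879520893097)
tray in stop [-132.38228524 -181.08965189] 0.16030530901969176
root [0.49600048 0.34348964] [-212.63008127  216.16895126]
scis [ 0.64939867 -0.34858503] [ -75.75806363 -479.36278871]
cup [ 0.42783828 -0.34880573] [-297.26085773 -474.30667152]
```

View pics/m0.png

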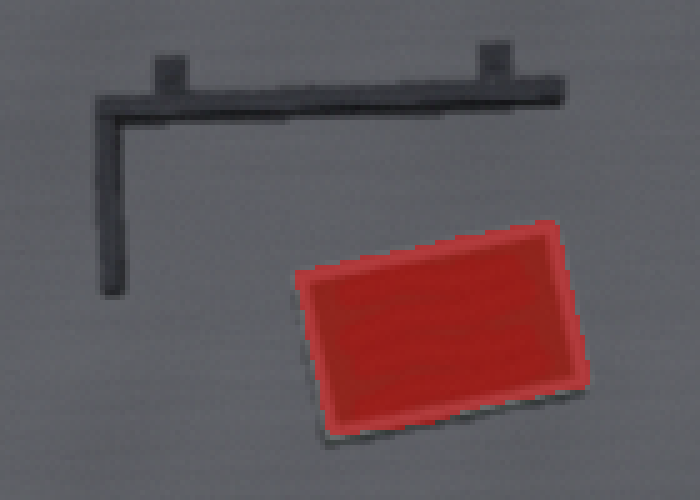

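```bash
cat >> h.py <<'E'
from scipy.spatial.transform import Rotation as Ro
SO=np.array([.7137,.1324]);SA=.0205
def s2w(x,y):
    c,s=np.cos(SA),np.sin(SA);return SO+np.array([c*x-s*y,s*x+c*y])/1000
def w2s(w):
    c,s=np.cos(SA),np.sin(SA);d=(np.asarray(w)[:2]-SO)*1000;return np.array([c*d[0]+s*d[1],-s*d[0]+c*d[1]])
def go(x,y,z,jaw=None):
    """target TCP stop-frame mm, jaw = world-z angle of tool x minus SA (deg)"""
    o=arm.observe();R=Ro.from_rotvec(o["ee_rot"]);T=np.r_[s2w(x,y),z/1000]
    d=R.inv().apply(T-o["position"])/.5
    if jaw is None: D=Ro.identity()
    else:
        a=np.radians(jaw)+SA
        T2=Ro.from_matrix(np.c_[[np.cos(a),np.sin(a),0],[np.sin(a),-np.cos(a),0],[0,0,-1]])
        D=R.inv()*T2
    print("stop xy",w2s(o["position"]).round(1),"z",o["position"][2].round(4),"F",o["force"].round(1),"t",o["clock"],"w",o["width"])
    print("shift",d.round(4),"turn",(D.as_rotvec(degrees=True)/60).round(4))
E
python3 -c "
from h import *
go(-232,-184,235,-90)"
```

```text
stop xy [-451.2 -683.3] z 0.234 F [-0.7 -0.3 -0.3] t 0.1 w 1.0025459395297882
shift [-0.7181 -0.8208 -0.001 ] turn [4.000e-04 1.300e-03 4.185e-01]
```

play_rows([
  [[-0.07,-0.08,0],[0,0,0.05],1],
  [[-0.14,-0.16,0],[0,0,0.1],1],
  [[-0.21,-0.24,0],[0,0,0.15],1],
  [[-0.28,-0.32,0],[0,0,0.2],1],
  [[-0.35,-0.4,0],[0,0,0.25],1],
  [[-0.42,-0.48,0],[0,0,0.3],1],
  [[-0.49,-0.56,0],[0,0,0.35],1],
  [[-0.56,-0.64,0],[0,0,0.4],1],
  [[-0.63,-0.72,0],[0,0,0.4185],1],
  [[-0.7181,-0.8208,0],[0,0.001,0.4185],1],
])

```text
clock: 1.1
position: [0.4686, -0.0967, 0.2347]
ee_rot: [2.242, -2.199, 0.002]
force: [0.8, -0.3, -0.3]
width: 0.999
```

```bash
python3 -c "
from h import *
go(-232,-184,20,-90)"
```

```text
stop xy [-249.8 -224. ] z 0.2347 F [ 0.8 -0.3 -0.3] t 1.1 w 0.9991990697257482
shift [-0.0805 -0.0354  0.4293] turn [-0.0002 -0.0012 -0.001 ]
```

play_rows([
  [[0,0,0],[0,0,0],1],
  [[0,0,0],[0,0,0],1],
])

```text
clock: 1.3
position: [0.4684, -0.0975, 0.2344]
ee_rot: [2.247, -2.194, 0.001]
force: [-0.4, -0.4, -1.4]
width: 1.001
```

```bash
python3 -c "
from h import *
go(-232,-184,20,-90)"
```

```text
stop xy [-250.  -224.8] z 0.2344 F [-0.4 -0.4 -1.4] t 1.3 w 1.0008725063850155
shift [-0.082  -0.0364  0.4288] turn [ 0.0005 -0.0009  0.003 ]
```

play_rows([
  [[-0.06,-0.03,0.0],[0,0,0.003],1],
  [[-0.082,-0.036,0.08],[0,0,0.003],1],
  [[-0.082,-0.036,0.16],[0,0,0.003],1],
  [[-0.082,-0.036,0.24],[0,0,0.003],1],
  [[-0.082,-0.036,0.32],[0,0,0.003],1],
  [[-0.082,-0.036,0.38],[0,0,0.003],1],
  [[-0.082,-0.036,0.41],[0,0,0.003],1],
  [[-0.082,-0.036,0.428],[0,0,0.003],1],
  [[-0.082,-0.036,0.428],[0,0,0.003],1],
])

```text
clock: 2.2
position: [0.4848, -0.0588, 0.0199]
ee_rot: [2.237, -2.202, -0.0]
force: [-0.8, 0.2, -1.1]
width: 1.0
```

```bash
python3 -c "
from h import *
go(-130,-184,20,-90)
for n in('top','scene'):
  p,d=eyes.get_image(n);cv2.imwrite('pics/%s1.png'%n,p[:,:,::-1])"
```

```text
stop xy [-232.8 -186.5] z 0.0199 F [-0.8  0.2 -1.1] t 2.2 w 1.0001038110474192
shift [-0.006  -0.2056 -0.0006] turn [ 0.0016 -0.0015 -0.0048]
```

View pics/scene1.png

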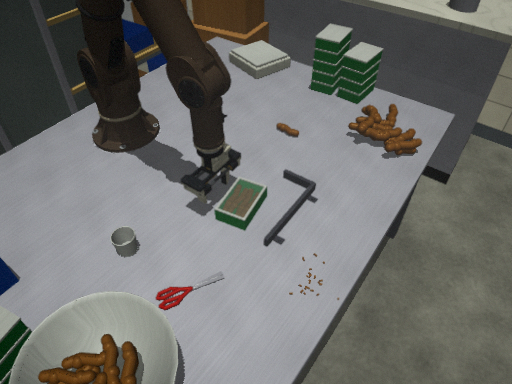

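View pics/top1.png

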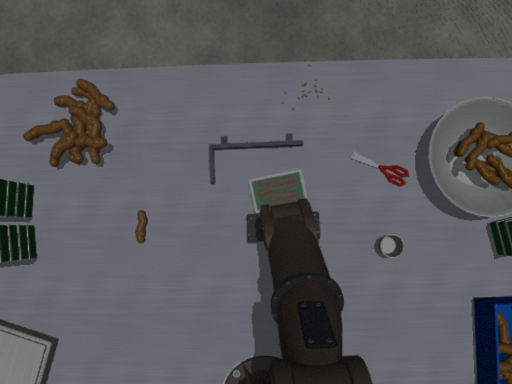

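The gripper is down on the near side of the tray, clear of it: scene around (212,175), top around (283,225). Now I'll push away from the robot.

play_rows([
  [[0,-0.03,0],[0,0,-0.004],1],
  [[0,-0.046,0],[0,0,-0.004],1],
  [[-0.002,-0.062,0],[0,0,-0.004],1],
  [[-0.004,-0.078,0],[0,0,-0.004],1],
  [[-0.005,-0.094,0],[0,0,-0.004],1],
  [[-0.005,-0.11,0],[0,0,-0.004],1],
  [[-0.005,-0.126,0],[0,0,-0.004],1],
  [[-0.005,-0.142,0],[0,0,-0.004],1],
  [[-0.005,-0.158,0],[0,0,-0.004],1],
  [[-0.005,-0.17,0],[0,0,-0.004],1],
])

```text
clock: 3.3
position: [0.5715, -0.0536, 0.0206]
ee_rot: [2.245, -2.197, 0.002]
force: [-2.9, -0.1, 1.4]
width: 0.998
```

```bash
python3 -c "
from h import *
go(-120,-184,20,-90)
for n in('top',):
  p,d=eyes.get_image(n);cv2.imwrite('pics/%s2.png'%n,cv2.resize(p[125:245,190:330,::-1],None,fx=4,fy=4))"
```

```text
stop xy [-146.  -183.1] z 0.0206 F [-2.9 -0.1  1.4] t 3.3 w 0.9975920538007904
shift [ 0.0019 -0.052   0.0012] turn [-0.0006 -0.0011  0.0007]
```

View pics/top2.png

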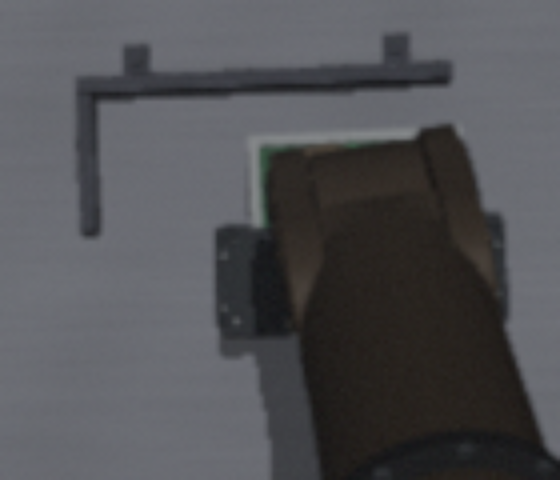

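play_rows([
  [[0.0,-0.012,0.001],[0,0,0],1],
  [[0,-0.024,0.001],[0,0,0],1],
  [[0,-0.036,0.001],[0,0,0],1],
  [[0,-0.048,0.001],[0,0,0],1],
  [[0,-0.058,0.001],[0,0,0],1],
  [[0,-0.066,0.001],[0,0,0],1],
  [[0,-0.07,0.001],[0,0,0],1],
  [[0,-0.07,0.001],[0,0,0],1],
])

```text
clock: 4.15
position: [0.6061, -0.0527, 0.0203]
ee_rot: [-2.245, 2.197, -0.002]
force: [-0.6, -0.4, -0.7]
width: 0.999
```

```bash
python3 -c "
from h import *
go(-106,-184,20,-90)"
```

```text
stop xy [-111.4 -182.8] z 0.0203 F [-0.6 -0.4 -0.7] t 4.15 w 0.9989107337918383
shift [ 0.0023 -0.0107  0.0006] turn [-0.001 -0.001  0.001]
```

Near the rail with no contact yet. I'll creep in 1.5 mm steps.

play_rows([
  [[0.0,-0.003,0],[0,0,0],1],
  [[0,-0.006,0],[0,0,0],1],
  [[0,-0.009,0],[0,0,0],1],
  [[0,-0.009,0],[0,0,0],1],
])

```text
clock: 4.55
position: [0.6091, -0.0527, 0.0202]
ee_rot: [2.244, -2.196, -0.001]
force: [-6.8, 0.5, 4.7]
width: 1.0
```

```bash
python3 -c "
from h import *
go(-106,-184,20,-90)
for n in('top',):
  p,d=eyes.get_image(n);cv2.imwrite('pics/%s3.png'%n,cv2.resize(p[125:245,190:330,::-1],None,fx=4,fy=4))"
```

```text
stop xy [-108.4 -182.9] z 0.0202 F [-6.8  0.5  4.7] t 4.55 w 1.0003725488277155
shift [ 0.0023 -0.0048  0.0004] turn [ 0.0016 -0.0011  0.0007]
```

View pics/top3.png

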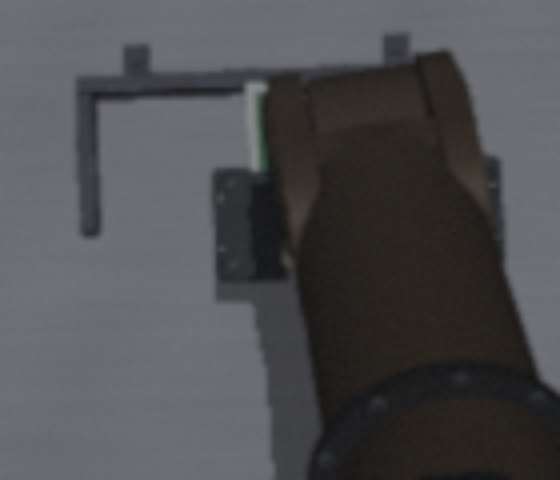

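play_rows([
  [[0.0,-0.003,0],[0,0,0],1],
  [[0,-0.005,0],[0,0,0],1],
  [[0,-0.005,0],[0,0,0],1],
])

```text
clock: 4.9
position: [0.6091, -0.0527, 0.0199]
ee_rot: [2.241, -2.194, -0.005]
force: [-15.5, -0.2, 10.9]
width: 0.998
```

```bash
python3 -c "
from h import *
go(-106,-184,20,-90)"
```

```text
stop xy [-108.4 -182.9] z 0.0199 F [-15.5  -0.2  10.9] t 4.9 w 0.9979100239230729
shift [ 0.0022 -0.0047 -0.0003] turn [ 0.0059 -0.0012  0.0006]
```

play_rows([
  [[0,0.03,0],[0,0,0],1],
  [[0,0.08,0],[0,0,0],1],
  [[0,0.1,-0.08],[0,0,0],1],
  [[0,0.1,-0.16],[0,0,0],1],
  [[0,0.1,-0.2],[0,0,0],0],
  [[0,0.1,-0.2],[0,0,0],-0.35],
])

```text
clock: 5.5
position: [0.5658, -0.0535, 0.124]
ee_rot: [-2.241, 2.194, -0.011]
force: [0.8, 0.2, -0.4]
width: 0.877
```

```bash
python3 -c "
from h import *
print(arm.observe()['joints'].round(2))
go(-50,-310,110,0)
go(-50,-310,110,180)"
```

```text
[ 0.13  0.46 -0.18  1.84  0.11  0.84 -1.65]
stop xy [-151.7 -182.8] z 0.124 F [ 0.8  0.2 -0.4] t 5.5 w 0.876839456007835
shift [ 0.2544 -0.2029  0.0301] turn [-0.0054 -0.0074 -1.4992]
stop xy [-151.7 -182.8] z 0.124 F [ 0.8  0.2 -0.4] t 5.5 w 0.876839456007835
shift [ 0.2544 -0.2029  0.0301] turn [-0.0074  0.0054  1.5008]
```

play_rows([
  [[0.03,-0.02,0],[0,0,-0.14],-0.35],
  [[0.06,-0.04,0],[0,0,-0.28],-0.35],
  [[0.1,-0.06,0],[0,0,-0.42],-0.35],
  [[0.14,-0.09,0],[0,0,-0.56],-0.35],
  [[0.18,-0.12,0],[0,0,-0.7],-0.35],
  [[0.22,-0.16,0],[0,0,-0.84],-0.35],
  [[0.254,-0.2,0],[0,0,-0.95],-0.35],
  [[0.254,-0.203,0],[-0.004,-0.006,-0.95],-0.35],
  [[0.254,-0.203,0],[-0.004,-0.006,-0.95],-0.35],
])

```text
clock: 6.4
position: [0.6669, -0.1783, 0.119]
ee_rot: [-3.019, 0.863, 0.012]
force: [0.1, 0.1, -0.3]
width: 0.324
```

```bash
python3 -c "
from h import *
print(arm.observe()['joints'].round(2))
go(-50,-310,110,0)
p,d=eyes.get_image('top');cv2.imwrite('pics/top4.png',cv2.resize(p[125:245,190:330,::-1],None,fx=4,fy=4));np.save('t4.npy',p)"
```

```text
[ 0.42  0.68 -0.39  1.49  0.28  1.04 -0.59]
stop xy [ -53.2 -309.7] z 0.119 F [ 0.1  0.1 -0.3] t 6.4 w 0.3244971785585315
shift [ 0.0058 -0.003   0.0179] turn [-0.0013  0.0074 -0.5514]
```

View pics/top4.png

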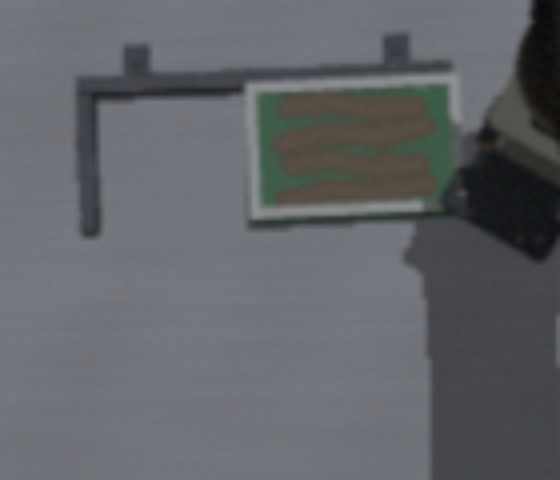

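The tray lies flush along the long rail, spanning about 245–460 px in the crop. I'll finish the turn, go down beyond its right end, then push left.

play_rows([
  [[0,0,0],[0,0,-0.14],-0.35],
  [[0.004,0,0],[0,0,-0.28],-0.35],
  [[0.006,0,0],[-0.001,0.007,-0.42],-0.35],
  [[0.006,0,0],[-0.001,0.007,-0.551],-0.35],
  [[0.006,0,0.06],[-0.001,0.007,-0.551],-0.35],
  [[0.006,0,0.12],[-0.001,0.007,-0.551],-0.35],
  [[0.006,0,0.17],[-0.001,0.007,-0.551],-0.35],
  [[0.006,0,0.198],[-0.001,0.007,-0.551],-0.35],
  [[0.006,0,0.198],[-0.001,0.007,-0.551],-0.35],
])

```text
clock: 7.35
position: [0.667, -0.1786, 0.0195]
ee_rot: [-3.141, -0.036, 0.005]
force: [-0.4, 0.8, -0.9]
width: 0.326
```

```bash
python3 -c "
from h import *
print(arm.observe()['joints'].round(2))
go(-50,-180,20,0)
p,d=eyes.get_image('scene');cv2.imwrite('pics/sc5.png',cv2.resize(p[100:300,130:390,::-1],None,fx=3,fy=3))"
```

```text
[ 0.48  0.81 -0.49  1.55  0.45  0.89 -0.14]
stop xy [ -53.  -309.9] z 0.0195 F [-0.4  0.8 -0.9] t 7.35 w 0.3262810419003946
shift [ 0.0068 -0.2599 -0.0011] turn [-0.0001  0.0028  0.0026]
```

View pics/sc5.png

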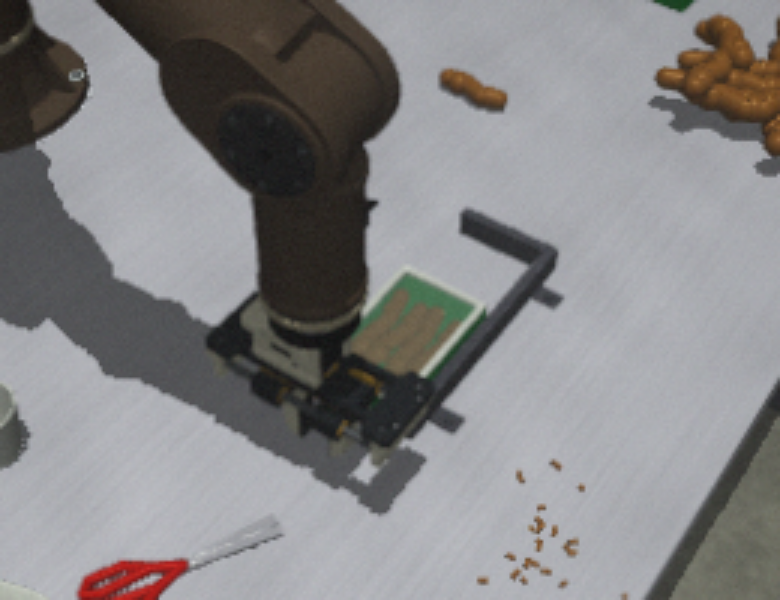

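play_rows([
  [[0,-0.03,0],[0,0.002,0.002],-0.35],
  [[0.002,-0.05,0],[0,0.002,0.002],-0.35],
  [[0.004,-0.066,0],[0,0.002,0.002],-0.35],
  [[0.004,-0.082,0],[0,0.002,0.002],-0.35],
  [[0.004,-0.098,0],[0,0.002,0.002],-0.35],
  [[0.004,-0.114,0],[0,0.002,0.002],-0.35],
  [[0.004,-0.13,0],[0,0.002,0.002],-0.35],
  [[0.004,-0.146,0],[0,0.002,0.002],-0.35],
  [[0.004,-0.162,0],[0,0.002,0.002],-0.35],
  [[0.004,-0.178,0],[0,0.002,0.002],-0.35],
])

```text
clock: 8.4
position: [0.6691, -0.0921, 0.0219]
ee_rot: [3.138, 0.03, 0.006]
force: [-0.4, -5.4, 4.1]
width: 0.324
```

```bash
python3 -c "
from h import *
go(-52,-170,20,0)
p,d=eyes.get_image('top');cv2.imwrite('pics/top6.png',cv2.resize(p[125:245,190:330,::-1],None,fx=4,fy=4))"
```

```text
stop xy [ -49.2 -223.5] z 0.0219 F [-0.4 -5.4  4.1] t 8.4 w 0.3239180747131193
shift [-0.0059 -0.107   0.0035] turn [ 0.0029 -0.0034 -0.0015]
```

View pics/top6.png

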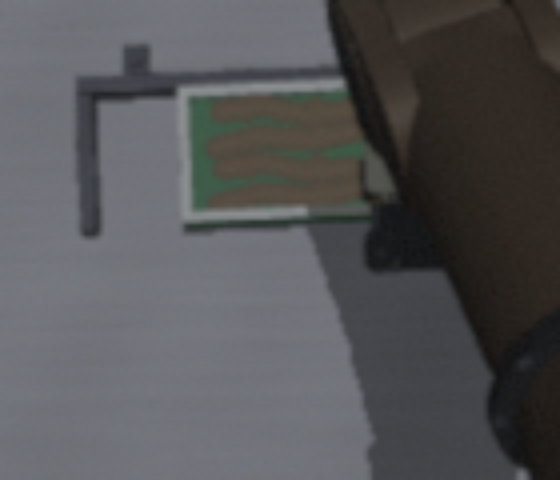

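The tray is sliding along the rail, with its leading edge now at about 180 px and the short rail at 95 px. Continuing.

play_rows([
  [[-0.002,-0.016,0.002],[0,0,0],-0.35],
  [[-0.004,-0.032,0.003],[0,0,0],-0.35],
  [[-0.005,-0.048,0.003],[0,0,0],-0.35],
  [[-0.005,-0.064,0.003],[0,0,0],-0.35],
  [[-0.005,-0.08,0.003],[0,0,0],-0.35],
  [[-0.005,-0.09,0.003],[0,0,0],-0.35],
  [[-0.005,-0.1,0.003],[0,0,0],-0.35],
  [[-0.005,-0.106,0.003],[0,0,0],-0.35],
  [[-0.005,-0.106,0.003],[0,0,0],-0.35],
])

```text
clock: 9.35
position: [0.665, -0.0367, 0.0197]
ee_rot: [-3.141, -0.033, -0.004]
force: [0.8, -1.3, 1.2]
width: 0.322
```

```bash
python3 -c "
from h import *
go(-50,-162.4,20,0)
p,d=eyes.get_image('top');cv2.imwrite('pics/top7.png',cv2.resize(p[125:245,190:330,::-1],None,fx=4,fy=4))"
```

```text
stop xy [ -52.1 -168.1] z 0.0197 F [ 0.8 -1.3  1.2] t 9.35 w 0.3221323480881226
shift [ 0.0043 -0.0113 -0.0007] turn [-0.0001 -0.0024  0.0006]
```

View pics/top7.png

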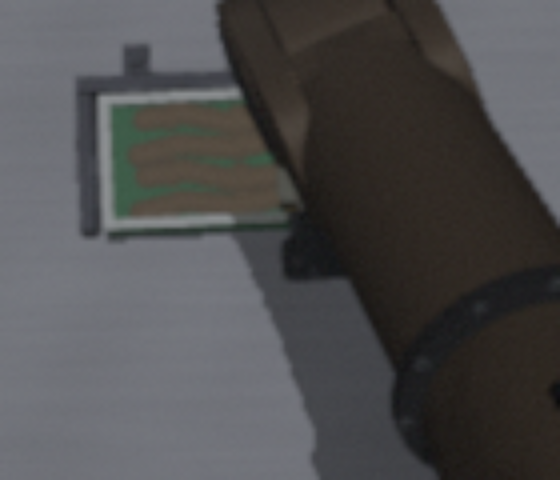

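The end is a few mm from the short rail. I'll creep until it touches.

play_rows([
  [[0,-0.004,0],[0,0,0],-0.35],
  [[0,-0.007,0],[0,0,0],-0.35],
  [[0,-0.01,0],[0,0,0],-0.35],
  [[0,-0.012,0],[0,0,0],-0.35],
  [[0,-0.012,0],[0,0,0],-0.35],
])

```text
clock: 9.9
position: [0.6647, -0.0311, 0.0194]
ee_rot: [3.141, 0.033, 0.003]
force: [0.4, -1.2, -1.2]
width: 0.323
```

```bash
python3 -c "
from h import *
go(-50,-162.4,20,0)"
```

```text
stop xy [ -52.4 -162.5] z 0.0194 F [ 0.4 -1.2 -1.2] t 9.9 w 0.3228095147758705
shift [ 0.0047 -0.0001 -0.0011] turn [ 0.0001 -0.002   0.0004]
```

play_rows([
  [[0,-0.003,0],[0,0,0],-0.35],
  [[0,-0.005,0],[0,0,0],-0.35],
  [[0,-0.005,0],[0,0,0],-0.35],
])

```text
clock: 10.2
position: [0.6646, -0.0301, 0.0195]
ee_rot: [3.14, 0.031, 0.003]
force: [-1.2, -4.6, -0.7]
width: 0.327
```

```bash
python3 -c "
from h import *
go(-50,-162.4,20,0)"
```

```text
stop xy [ -52.4 -161.5] z 0.0195 F [-1.2 -4.6 -0.7] t 10.2 w 0.3273020850586225
shift [ 0.0048  0.0018 -0.001 ] turn [ 0.0018 -0.0017 -0.0005]
```

play_rows([
  [[0,-0.003,0],[0,0,0],-0.35],
  [[0,-0.006,0],[0,0,0],-0.35],
  [[0,-0.006,0],[0,0,0],-0.35],
])

```text
clock: 10.5
position: [0.6643, -0.03, 0.0196]
ee_rot: [3.136, 0.028, 0.002]
force: [-1.0, -11.3, 1.5]
width: 0.329
```

```bash
python3 -c "
from h import *
go(-50,-162.4,20,0)"
```

```text
stop xy [ -52.7 -161.4] z 0.0196 F [ -1.  -11.3   1.5] t 10.5 w 0.32945584380001175
shift [ 0.0054  0.002  -0.0009] turn [ 0.005  -0.0011 -0.0023]
```

play_rows([
  [[0,0.03,0],[0,0,0],-0.35],
  [[0,0.08,0],[0,0,0],-0.35],
  [[0,0.08,-0.08],[0,0,0],-0.35],
  [[0,0.08,-0.16],[0,0,0],-0.35],
  [[0,0.08,-0.22],[0,0,0],-0.35],
  [[0,0.08,-0.22],[0,0,0],-0.35],
])

```text
clock: 11.1
position: [0.6684, -0.065, 0.135]
ee_rot: [-3.141, -0.033, -0.017]
force: [0.5, 1.5, -0.7]
width: 0.326
```

```bash
python3 -c "
from h import *
go(-155,-80,120,-90)"
```

```text
stop xy [ -49.4 -196.4] z 0.135 F [ 0.5  1.5 -0.7] t 11.1 w 0.3257990590607349
shift [-0.2114 -0.2329  0.0278] turn [-0.0086 -0.0078  1.5004]
```

play_rows([
  [[-0.04,-0.02,0],[0,0,0.14],-0.35],
  [[-0.08,-0.04,0],[0,0,0.28],-0.35],
  [[-0.12,-0.07,0],[0,0,0.42],-0.35],
  [[-0.16,-0.11,0],[0,0,0.56],0],
  [[-0.19,-0.15,0],[0,0,0.7],0.5],
  [[-0.211,-0.19,0],[0,0,0.84],1],
  [[-0.211,-0.233,0],[-0.006,-0.006,0.96],1],
  [[-0.211,-0.233,0],[-0.006,-0.006,0.96],1],
  [[-0.211,-0.233,0],[-0.006,-0.006,0.96],1],
])

```text
clock: 12.0
position: [0.5574, 0.0487, 0.129]
ee_rot: [2.767, -1.477, -0.006]
force: [-0.1, -0.5, -1.1]
width: 0.798
```

```bash
python3 -c "
from h import *
go(-155,-80,20,-90)"
```

```text
stop xy [-158.   -80.5] z 0.129 F [-0.1 -0.5 -1.1] t 12.0 w 0.7975147443922854
shift [ 0.0026 -0.007   0.218 ] turn [ 0.0062 -0.0011  0.5438]
```

play_rows([
  [[0,0,0],[0,0,0.14],1],
  [[0,0,0],[0,0,0.28],1],
  [[0,0,0],[0,0,0.42],1],
  [[0,0,0],[0.006,0,0.544],1],
  [[0,0,0.06],[0.006,0,0.544],1],
  [[0,0,0.12],[0.006,0,0.544],1],
  [[0,0,0.18],[0.006,0,0.544],1],
  [[0,0,0.218],[0.006,0,0.544],1],
  [[0,0,0.218],[0.006,0,0.544],1],
])

```text
clock: 12.9
position: [0.5549, 0.0461, 0.0176]
ee_rot: [2.236, -2.199, -0.003]
force: [-0.6, -0.5, 0.1]
width: 0.999
```

```bash
python3 -c "
from h import *
go(-112,-80,20,-90)"
```

```text
stop xy [-160.6  -83. ] z 0.0176 F [-0.6 -0.5  0.1] t 12.9 w 0.9991432343424808
shift [-0.0064 -0.0971 -0.0054] turn [ 0.0047 -0.0022 -0.0035]
```

play_rows([
  [[-0.002,-0.03,-0.004],[0.004,-0.002,-0.003],1],
  [[-0.005,-0.06,-0.005],[0.004,-0.002,-0.003],1],
  [[-0.005,-0.075,-0.005],[0.004,-0.002,-0.003],1],
  [[-0.005,-0.085,-0.005],[0.004,-0.002,-0.003],1],
  [[-0.005,-0.092,-0.005],[0.004,-0.002,-0.003],1],
  [[-0.005,-0.098,-0.005],[0.004,-0.002,-0.003],1],
  [[-0.005,-0.104,-0.005],[0.004,-0.002,-0.003],1],
  [[-0.005,-0.104,-0.005],[0.004,-0.002,-0.003],1],
])

```text
clock: 13.7
position: [0.6076, 0.0508, 0.0226]
ee_rot: [-2.242, 2.199, -0.002]
force: [-3.5, -0.7, 1.1]
width: 1.003
```

```bash
python3 -c "
from h import *
go(-108,-80,20,-90)"
```

```text
stop xy [-107.7  -79.5] z 0.0226 F [-3.5 -0.7  1.1] t 13.7 w 1.0031845929802856
shift [0.0011 0.0006 0.0053] turn [-0.0021  0.0001 -0.001 ]
```

play_rows([
  [[0,-0.003,0.003],[0,0,0],1],
  [[0,-0.006,0.003],[0,0,0],1],
  [[0,-0.008,0.003],[0,0,0],1],
  [[0,-0.008,0.003],[0,0,0],1],
])

```text
clock: 14.1
position: [0.6079, 0.051, 0.0208]
ee_rot: [2.241, -2.197, -0.004]
force: [-16.9, -0.8, 11.9]
width: 1.002
```

```bash
python3 -c "
from h import *
go(-108,-80,20,-90)"
```

```text
stop xy [-107.5  -79.3] z 0.0208 F [-16.9  -0.8  11.9] t 14.1 w 1.0023826293144953
shift [0.0015 0.001  0.0015] turn [ 0.0042 -0.0004 -0.0009]
```

Firm contact against the long rail at about 17 N. I'll back off, lift and look.

play_rows([
  [[0,0.02,0],[0,0,0],1],
  [[0,0.08,0],[0,0,0],1],
  [[0,0.12,-0.06],[0,0,0],1],
  [[0,0.16,-0.14],[0,0,0],1],
  [[0,0.2,-0.22],[0,0,0],1],
  [[0,0.26,-0.3],[0,0,0],1],
  [[0.08,0.3,-0.34],[0,0,0],1],
  [[0.16,0.3,-0.34],[0,0,0],1],
  [[0.24,0.3,-0.34],[0,0,0],1],
  [[0.32,0.3,-0.34],[0,0,0],1],
])

```text
clock: 15.1
position: [0.4654, -0.1132, 0.1914]
ee_rot: [-2.24, 2.195, -0.008]
force: [-0.1, 0.1, 0.9]
width: 1.004
```

Run:
```python
from h import *
p,d=eyes.get_image('top');np.save('t8.npy',p);cv2.imwrite('pics/top8.png',cv2.resize(p[125:225,190:330,::-1],None,fx=5.5,fy=5.5))
q,_=eyes.get_image('scene');cv2.imwrite('pics/sc8.png',cv2.resize(q[100:260,170:390,::-1],None,fx=3.5,fy=3.5))
t,a,wh,m=tray_pose(p,(140,200,212,325));print(w2s(t),a-SA,wh)
go(-300,-200,200)
```

```text
[ -72.61712401 -156.30923195] -0.04579803298493505 (0.1633831262588501, 0.3143076002597809)
stop xy [-253.8 -245. ] z 0.1909 F [-0.   0.7 -0.2] t 15.2 w 0.9988812288375084
shift [-0.089   0.0931 -0.0189] turn [0. 0. 0.]
```

View pics/top8.png

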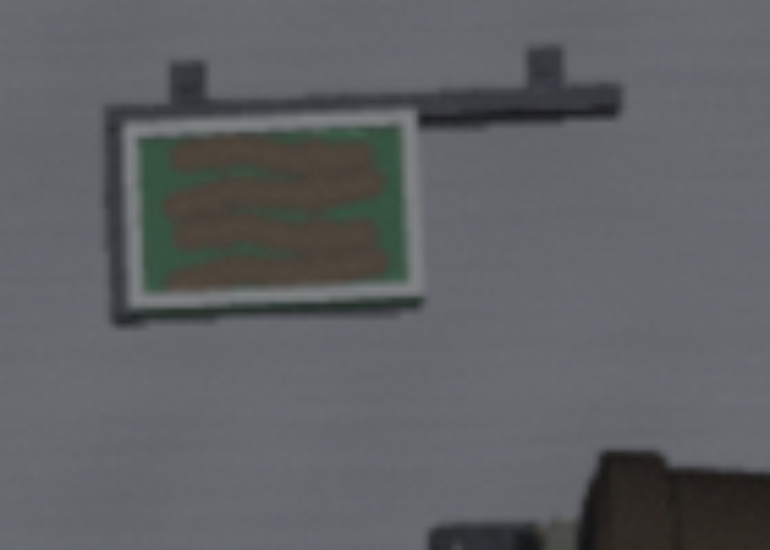

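View pics/sc8.png

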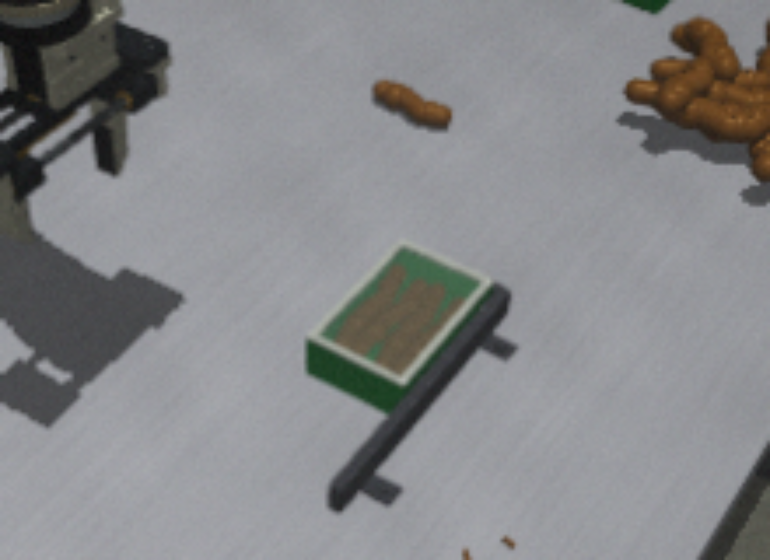

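In the top view the tray sits in the corner, with its left edge against the short rail (crop ~125) and its upper edge against the long rail (~110). The exposure has changed, so I'll re-measure with an adapted threshold.

Run:
```python
from h import *
p=np.load('t8.npy')
print('table',np.median(p[200:210,220:260].reshape(-1,3),0), 'stop now',stop_pose(p)[:3])
for th in (118,124):
    q=p.astype(int);mm=((q[:,:,1]-q[:,:,2]>=3)|(q.min(2)>=th))
    m=np.zeros(p.shape[:2],np.uint8);m[138:184,208:272]=mm[138:184,208:272]
    m=cv2.morphologyEx(m,cv2.MORPH_OPEN,np.ones((3,3)));c=big(m)
    c0,c1=c.min(0),c.max(0)
    P=rays('top',c,.045).astype(np.float32);(x,y),wh,an=cv2.minAreaRect(P)
    # end edge and long edge line fits
    x0,y0=np.percentile(c[:,0],1),0
    L=c[(c[:,0]<c0[0]+6)&(c[:,1]>c0[1]+6)&(c[:,1]<c1[1]-6)]
    T=c[(c[:,1]<c0[1]+5)&(c[:,0]>c0[0]+6)&(c[:,0]<c1[0]-6)]
    l=fitl(rays('top',L,.045));t=fitl(rays('top',T,.045))
    print(th,w2s((x,y)),wh,an,'end edge ang',np.arctan2(*(l[0]*np.sign(l[0][0]))[::-1]),'long',np.arctan2(-t[0][0]*np.sign(t[0][1]),abs(t[0][1])),'endY',w2s(l[1]),'longX',w2s(t[1]))
# bystanders
p0=np.load('top0.npz')['p']
h0,h1=[cv2.cvtColor(a,cv2.COLOR_RGB2GRAY).astype(float) for a in(p0,p)]
for n,(r,rr,c,cc) in dict(root=(200,250,125,160),scis=(145,190,345,412),cup=(230,262,372,408)).items():
    print(n,cv2.phaseCorrelate(h0[r:rr,c:cc].copy(),h1[r:rr,c:cc].copy()))
```

```text
table [103. 105. 111.] stop now (array([0.713113  , 0.13140188], dtype=float32), np.float32(0.021603042), (np.float32(0.017417865), np.float32(0.03206616)))
118 [-47.53205558 -77.07840474] (0.09092125296592712, 0.1475822776556015) 2.0692944526672363 end edge ang 0.08739972 long 0.03363486 endY [-49.74906987  -9.30902777] longX [ -9.52291288 -77.46918368]
124 [-49.68767235 -77.84793808] (0.08442722260951996, 0.13925696909427643) 1.086514949798584 end edge ang 0.06277506 long 0.0370055 endY [-44.9267181   -9.48163882] longX [ -9.54269652 -72.10103053]
root ((-0.021647866400638094, 0.11906521471971132), 0.955125258815276)
scis ((0.03783753982509097, 0.4749737660857143), 0.9774034518683031)
cup ((0.11822611686494255, 0.03497062768902204), 0.9433678038579123)
```

Run:
```python
from h import *
p=np.load('t8.npy');g=cv2.cvtColor(p,cv2.COLOR_RGB2GRAY).astype(float)
for r in (155,160,165,170,175):print(r,g[r,206:224].astype(int))
for c in (222,235,248,260):print(c,g[138:156,c].astype(int))
def meas(prof,k0,tbl):
    dmin=prof[:9].argmin()
    k=dmin
    lo=prof[dmin]
    # outer edge
    lv=(tbl+lo)/2
    i=[j for j in range(k) if prof[j]>=lv>prof[j+1]][-1];e0=i+(prof[i]-lv)/(prof[i]-prof[i+1])
    mx=prof[k:k+6].max();lv=(lo+mx)/2
    j=[j for j in range(k,k+6) if prof[j]<lv<=prof[j+1]][0];e1=j+(lv-prof[j])/(prof[j+1]-prof[j])
    return e0+k0,e1+k0
E=[]
for r in range(152,176):
    a,b=meas(g[r,206:224],206,104);A=w2s(rays('top',[(a,r)],.03)[0]);B=w2s(rays('top',[(b,r)],.045)[0]);E.append((A[1],B[1],A[1]-B[1]))
E=np.array(E);print('short: outer,rim,diff',np.median(E,0),E[:8,2].mean(),E[-8:,2].mean())
E=[]
for c in range(230,262):
    a,b=meas(g[138:156,c],138,104);A=w2s(rays('top',[(c,a)],.03)[0]);B=w2s(rays('top',[(c,b)],.045)[0]);E.append((A[0],B[0],A[0]-B[0]))
E=np.array(E);print('long',np.median(E,0),E[:10,2].mean(),E[-10:,2].mean())
```

```text
155 [101 101  93  73  56  61  98 129 121  94  73  73  71  72  71  69  68  67]
160 [102 104  91  63  56  59  87 121 125 103  76  72  72  72  71  70  69  70]
165 [103 104  97  76  62  60  85 118 122 101  74  73  73  73  74  68  68  65]
170 [104 104  98  82  63  60  78 111 130 116  76  73  71  73  72  73  72  69]
175 [103 105 104  93  64  56  68 104 129 118  84  73  73  71  69  69  69  69]
222 [ 59  59  54  55  58  56  60  60  84 119 125 101  68  67  70  69  69  68]
235 [106 106 103 103  96  71  60  73 107 129 116  68  66  71  71  69  68  68]
248 [106 105 104  97  77  58  61  93 129 122  95  76  68  67  71  71  71  67]
260 [107 104 103  96  68  60  75 109 127 110  69  70  72  72  73  71  69  74]
short: outer,rim,diff [11.53007559 -0.16714324 11.5897714 ] 11.493791107419352 11.348610085040836
long [12.35841446  0.66057143 11.6733301 ] 11.691115436127003 11.607891094210242
```

Both gaps come out near zero: rail outer face to tray face is 11.6 mm along the long rail and 11.6 mm at the short rail, against a 12 mm thick rail, and even along each edge. One quick check on the scissors before handing in.

Run:
```python
from h import *
p0=np.load('top0.npz')['p'].astype(int);p=np.load('t8.npy').astype(int)
for a in(p0,p):
    s=a[145:195,345:415];m=(s[:,:,0]>1.8*s[:,:,1])&(s[:,:,0]>60);y,x=np.nonzero(m);print('red',x.mean(),y.mean(),len(x))
o=arm.observe();print(o['position'],o['force'],o['clock'])
arm.sign_off()
```

```text
red 49.562289562289564 28.693602693602692 297
red 49.597972972972975 28.64527027027027 296
[ 0.46496876 -0.11770164  0.1909408 ] [-0.023167    0.72307883 -0.23423483] 15.2
the job is handed in; nothing more can be done
```

The tray is in the corner of the stop, flush along the long rail with its end against the short rail, and I've handed the job in. It took about 15 s.

I pushed it in three steps, never gripping or lifting it:
1. **Long side:** open fingers squared the tray and pushed it onto the long rail, reaching about 15 N.
2. **End:** I slid it along the rail to the short rail, reaching about 11 N.
3. **Final seat:** I pressed the long side once more, about 17 N, then backed off and raised the gripper to about 0.19 m, clear of everything.

**Last checks:**
- **Seating:** from the top picture, the outer rail face to the tray face measured about 11.6 mm on both rails, against 12 mm rails. So the gaps are zero within about 0.5 mm, and even along both edges.
- **Disagreement:** a coarser outline fit put the tray centre at about x = -47.5, y = -77 mm, against the ideal -48, -75. It cuts the rim short and the picture's exposure had changed, so I trusted the edge measurement. I did not repeat the end push after the final seat.
- **Bystanders:** the root and cup were unmoved to about 0.1 px. One image comparison suggested the scissors had shifted 0.5 px, but the centre of their red handles moved less than 0.1 px, so I take them as unmoved too.

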